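# Lock down the pump knob of a salad spinner

## Robot

A 7-joint arm with a two-finger parallel gripper is mounted at the origin on a cart in front of the work surface, level with it; the furniture and walls round the work are solid. World frame = base frame: x ahead of the robot, y to its left, z up, the work surface at z = 0. Lengths are in m, angles in rad, forces in N, time in s.
With the tool pointing down it reaches from about 0.4 to 0.925 m from the base axis. Payload 4.1 kg.
Tool frame: the origin (TCP) lies between the finger pads; the fingertips stand 19 mm ahead of it and the grasp point (between the pads) is the TCP; z points along the fingers, y is the direction in which the jaws open and shut (so a half turn about z gives the same grasp; the last joint's range is limited). The gripper opens to 85 mm and grips with 20 to 120 N. Pads are 22 mm wide; open, the fingers measure 114 mm over their backs; the gripper's body (76 mm by 85 mm) begins 54 mm behind the grasp point. The pads swing forward as they close: fully open they stand 13 mm farther back than shut.
Start: joints at [-1.31, 0.398, 0.045, 1.537, -0.019, 1.207, -0.051], TCP at [0.229, 0.608, 0.25] pointing down, gripper open.
Joint ranges: [-2.82, 2.82], [-0.49, 2.23], [-1.37, 1.46], [0, 2.46], [-1.36, 4.5], [0.23, 2], [-2.94, 2.94]. Speed limits (rad/s): [2.57, 2.57, 3.14, 3.14, 3.14, 3.14, 3.14].

## Interface

Orientations are given as a unit quaternion [w, x, y, z].
In Python, from cell import * gives the robot as it stands.
- The arm moves only by the shell command python3 -m pendant 'ROWS' [FORCE]. ROWS is JSON, a list of rows, each an object with "linear": the shift along the tool's x, y, z in m, a list of three; "spin": the turn about the tool's z in degrees; "fingers": the opening, from 0 (shut) to 1 (fully open). A call has 1 to 20 rows; each row shifts and turns the commanded pose from where the row before left it, along the tool's axes as they then stand; what a row does not reach is not made up. A row lasts 1/8 s, in which the tool goes at most 62.5 mm and 10.7 degrees, less where a joint would pass 70% of its speed; a pose out of reach is approached as far as the arm can. A call is refused whole if a number of a shift passes 0.0625 or a number of a turn 10.7, either way. A call with a gripper value outside its range is refused whole. The fingers move at their own pace and stop on an object; FORCE is the grip in N (left out, the last holds). Time passes only in rows, so rows that do not move let the fingers close. It gives the time, the measured TCP pose, the force and the opening at its end, in the units of the state.
- get_state(): the state, without advancing time (a new reading comes with each control period).
- snapshot(name): name is "scene" or "top"; returns a dict with "image" (480x640x3 uint8, red, green, blue), "fov_y" (degrees; the focal length in pixels is half the picture's height over the tangent of half this angle, whatever the lens; pixels are square), "cx", "cy" (the principal point, pixels), "eye" and "orientation" of the camera in the world. Camera axes: x right, y down, z forward; pixel columns grow to the right and rows downward; lengths in m; the calibration is good to about 2 mm. A picture is of the moment at which its call begins. There is no depth.
- finish_job(): hands the job in, once; it reports no verdict.
The state is a dict: "t": time; "joints": joint angles; "qd": joint speeds; "joint_torque": joint torques, N m; "tcp_pos": TCP position; "orientation": TCP orientation; "ft_force": force on the tool from outside, world axes, zero at the start; "wrist_torque": the same for the moment, N m; "gripper_width": finger opening in m.
Only numpy, scipy, OpenCV 4.12 (cv2) and the standard library are available. Lean on these libraries where they do the work, as an engineer would, in place of code of your own. Each camera call takes 0.05 s, during which the arm holds its last target.

## Task

Get the salad spinner ready for the cupboard: press its black pump knob right down, keep it pressed with one fingertip, and with another finger push the green lock slide all the way in over the knob's edge; only then let go, so that the lock alone keeps the knob down, and take the hand away. Do not grip or lift anything: the spinner stays standing where it is, and the salad bowl, bottles and jar around it are left alone.

Things in the scene. Friction and masses are not known exactly. Their poses are not given: they have to be found in the camera images.
- spinner: small salad spinner, loose on non-slip feet, about 1.1 kg: clear bowl with white basket, white lid, 202 mm across. Origin at the centre of its underside, z up; lid's flat top (radius 84 mm) at z = 130 mm. Black pump knob in the middle; green lock slide on the -x side of it, sliding along +x, straight toward the knob's centre. The round grey brake button on the +y side is not needed.
- knob_top (a point): centre of the flat top of the black pump knob, 72 mm in diameter, glossy: a finger slides on it easily; moves with the knob. 36 mm above the lid when the knob is up, 2 mm above it when it is fully down.
- pump_knob (a joint): how far the knob is pressed down, m: 0 = up, 0.034 = fully down (firm stop). Sprung: pushes back with 4 N at the top, 9 N at the bottom, and returns when let go. The lock slide can pass over the knob's edge only beyond 0.028; once locked and let go, the knob rises to about 0.028 and the slide holds it there.
- lock_tab (a point): middle of the outer, ribbed face of the lock slide's green thumb tab, the face to push toward the knob; moves with the slide. 16 mm above the lid; tab 28 mm wide (spinner's y), 10 mm thick (x), up to 24 mm above the lid. 56 mm from the knob's axis when open, 42 mm when home. Outside it the lid is flat and free for a finger, out to 84 mm from the axis.
- lock_nose (a point): nose of the lock slide's flat tongue (4 mm thick, 22 mm wide, underside 8 mm above the lid), 18 mm from the tab's outer face toward the knob. Open, it is 38 mm from the knob's axis (2 mm clear of the knob); home, 24 mm, so it covers the outer 12 mm of the pressed knob's top.
- lock_slide (a joint): how far the lock slide is pushed in toward the knob, m: 0 = open, 0.014 = home (stop). It moves with about 1 to 2 N of friction and stays where it is left; it starts within 2 mm of open. While the knob is up it strikes the knob's side at about 0.002.
- salad_bowl: white bowl, 200 mm across and 91 mm high, loose, beside the spinner; origin at the centre of its underside. Leave it alone.
- oil_bottle_mid (a point): small oil bottle with yellow cap, 40 mm across and 146 mm high, loose; point on its axis at half height. Leave it alone.
- dark_bottle_mid (a point): dark bottle with green cap, 46 mm across and 188 mm high, loose; point on its axis at half height. Leave it alone.
- herb_jar_mid (a point): dark green spice jar with black cap, 40 mm across and 128 mm high, loose; point on its axis at half height. Leave it alone.

How it is judged:
By the outcome, as a careful person would: the job done as asked, in the order asked, and still so for the second after the job is handed in, with the robot touching nothing.
It also fails if it takes over 35 s, if anything falls off the work surface, if the arm or the gripper's body presses on something with over 40 N, if the wrist force passes 120 N, or if a joint passes its speed limit or range.

## Working session

There is one attempt and no reset: what is moved stays moved. The work goes in short steps, Python scripts to look and compute and a shell command to move; the robot and the scene stay as the last step left them, time stands still between calls to the robot, and variables do not carry over. Pictures are saved under pics/ and viewed, and the job is handed in when it is done.

```bash
mkdir -p pics; ls
cat > h.py <<'E'
import numpy as np, cv2
from cell import *
from scipy.spatial.transform import Rotation as R
def snap(n,fn=None):
    s=snapshot(n)
    if fn: cv2.imwrite('pics/'+fn,cv2.cvtColor(s['image'],cv2.COLOR_RGB2BGR))
    return s
def rot(q): return R.from_quat([q[1],q[2],q[3],q[0]])
def f(s): return s['image'].shape[0]/2/np.tan(np.radians(s['fov_y'])/2)
def ray(s,u,v):
    d=np.array([(u-s['cx'])/f(s),(v-s['cy'])/f(s),1.]); return np.array(s['eye']),rot(s['orientation']).apply(d)
def onplane(s,u,v,z):
    e,d=ray(s,u,v); return e+d*(z-e[2])/d[2]
def proj(s,p):
    c=rot(s['orientation']).inv().apply(np.array(p)-s['eye']); return c[0]/c[2]*f(s)+s['cx'],c[1]/c[2]*f(s)+s['cy']
E
python3 - <<'E'
from h import *
for n in('scene','top'):
    s=snap(n,n+'0.png'); print(n,{k:v for k,v in s.items() if k!='image'})
print(get_state())
E
```

```text
pics
scene {'fov_y': 44.78272341782022, 'cx': 312.746266675136, 'cy': 242.05462721287518, 'eye': array([-0.04245496, -0.60540331,  0.8047702 ]), 'orientation': array([-0.38753247,  0.83569041, -0.34964174,  0.17085306])}
top {'fov_y': 48.82826455753131, 'cx': 320.0879277435588, 'cy': 244.263166612243, 'eye': array([ 0.40884294, -0.02969001,  1.22739862]), 'orientation': array([ 0.0518021 , -0.69521357,  0.71540628, -0.04678137])}
{'t': 0.1, 'joints': array([-1.31001937,  0.39914742,  0.0450733 ,  1.53774583, -0.01872088,
        1.20690206, -0.0507152 ]), 'qd': array([-0.00046186, -0.00215038, -0.00323218, -0.00331017,  0.0013428 ,
       -0.00155224,  0.00031598]), 'joint_torque': array([ 3.50065384e-03, -4.76260078e+01,  1.36985511e+00, -2.54950815e+01,
        1.20733946e-02,  4.98462046e-03, -1.50569656e-05]), 'tcp_pos': array([0.2286443 , 0.6078893 , 0.24935271]), 'orientation': array([-1.00274122e-04,  1.78892512e-01,  9.83868221e-01, -8.84554350e-04]), 'ft_force': array([-0.08865115, -0.36550646, -0.46930936]), 'wrist_torque': array([0.02693657, 0.04053071, 0.03211366]), 'gripper_width': 0.08528829557069692}
```

View pics/scene0.png

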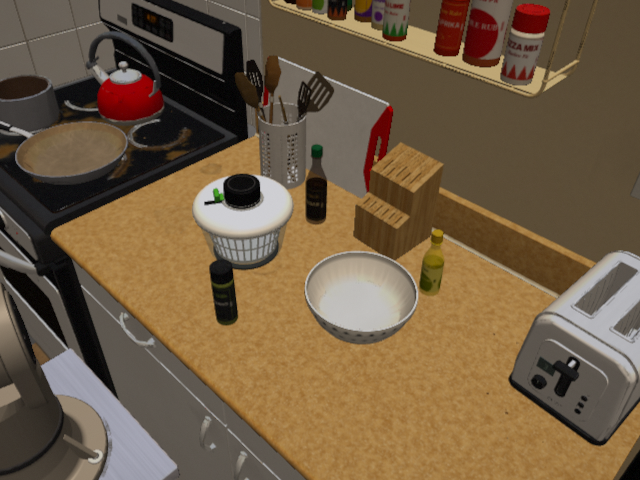

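View pics/top0.png

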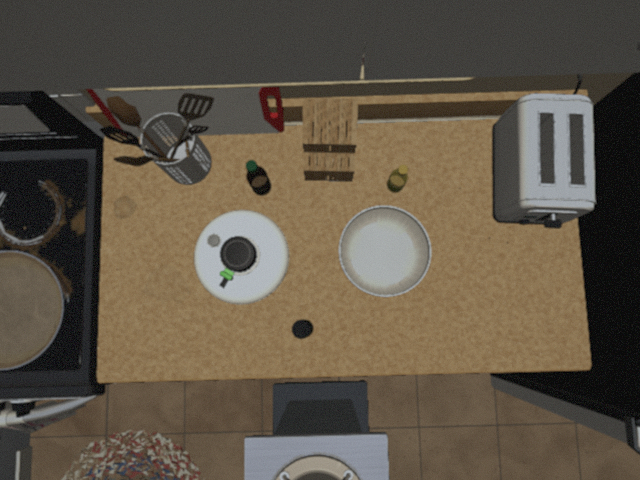

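Run:
```python
from h import *
a=snap('top');b=snap('scene')
print(proj(a,[.229,.608,.25]),proj(b,[.229,.608,.25]),proj(a,[0,0,0]))
A=cv2.resize(a['image'][200:315,180:300],None,fx=5,fy=5,interpolation=cv2.INTER_CUBIC)
B=cv2.resize(b['image'][165:275,180:310],None,fx=5,fy=5,interpolation=cv2.INTER_CUBIC)
cv2.imwrite('pics/a.png',A[:,:,::-1]);cv2.imwrite('pics/b.png',B[:,:,::-1])
```

```text
(np.float64(-28.36570639727853), np.float64(429.98400194944685)) (np.float64(-36.743702343755956), np.float64(115.50878695274625)) (np.float64(316.8491204288071), np.float64(507.1584512985527))
```

View pics/a.png

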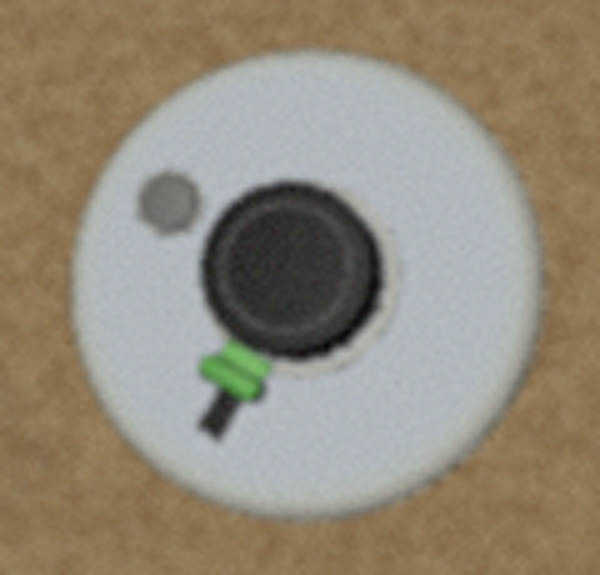

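View pics/b.png

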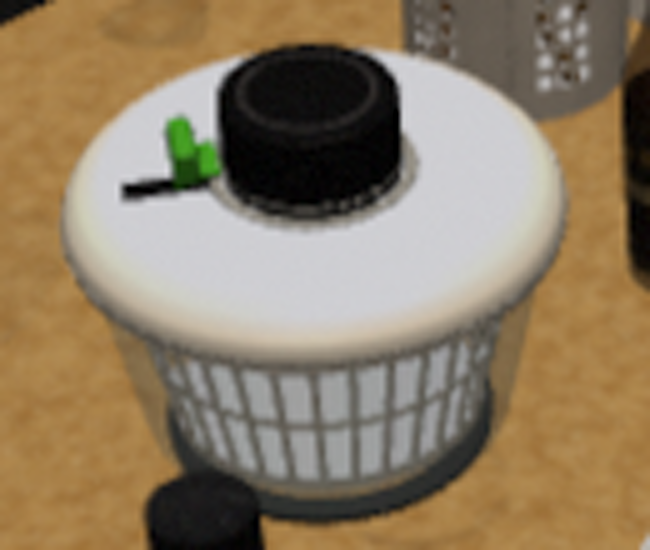

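```bash
cat > meas.py <<'E'
from h import *
def cen(m): 
    M=cv2.moments(m.astype(np.uint8),True); return M['m10']/M['m00'],M['m01']/M['m00'],M['m00']
def box(img,u0,u1,v0,v1):
    m=np.zeros(img.shape[:2],bool); m[v0:v1,u0:u1]=1; return m
E
python3 - <<'E'
from meas import *
a=snap('top');I=a['image'].astype(int);hsv=cv2.cvtColor(a['image'],cv2.COLOR_RGB2HSV)
# lid rim outline
w=(hsv[:,:,1]<60)&(hsv[:,:,2]>120)&box(I,185,300,200,315)
c,_=cv2.findContours(w.astype(np.uint8),cv2.RETR_EXTERNAL,cv2.CHAIN_APPROX_NONE)
c=max(c,key=cv2.contourArea);e=cv2.fitEllipse(c);print('lid',e)
for z in(.11,.12,.13):
    p=onplane(a,*e[0],z);q=onplane(a,e[0][0]+e[1][0]/2,e[0][1],z);print(z,p,np.linalg.norm(p-q))
k=(I.max(2)<75)&box(I,215,262,232,275)&(hsv[:,:,1]<90)
n,l,st,ce=cv2.connectedComponentsWithStats(k.astype(np.uint8));i=1+np.argmax(st[1:,4])
c,_=cv2.findContours((l==i).astype(np.uint8),cv2.RETR_EXTERNAL,cv2.CHAIN_APPROX_NONE)
cc=max(c,key=cv2.contourArea);ek=cv2.fitEllipse(cc);print('knob',ek,st[i])
print('knobtop (z.166)',onplane(a,*ek[0],.166), onplane(a,*ek[0],.15))
print('ringcentre',onplane(a,237.6,252.4,.166))
g=(I[:,:,1]>I[:,:,0]+25)&(I[:,:,1]>I[:,:,2]+25)&box(I,210,245,260,290)
print('green',cen(g),onplane(a,*cen(g)[:2],.15))
b=(I.max(2)<140)&(I.max(2)>60)&box(I,206,221,232,249)
print('btn',cen(b),onplane(a,*cen(b)[:2],.133))
E
```

```text
lid ((240.99258422851562, 256.6240539550781), (92.85906982421875, 95.0711669921875), 50.888973236083984)
0.11 [0.54422915 0.1452146  0.11      ] 0.09895897094172139
0.12 [0.54301753 0.14364931 0.12      ] 0.09807335171120407
0.13 [0.54180591 0.14208403 0.13      ] 0.09718773248068678
knob ((237.9261932373047, 253.91319274902344), (33.4302864074707, 34.56501770019531), 120.30902862548828) [221 237  35  35 927]
knobtop (z.166) [0.54315074 0.14262459 0.166     ] [0.54517536 0.14522214 0.15      ]
ringcentre [0.54625816 0.14326638 0.166     ]
green (226.7570093457944, 273.6355140186916, 107.0) [0.50520553 0.16834717 0.15      ]
btn (213.46153846153845, 240.2136752136752, 117.0) [0.5777541  0.19913762 0.133     ]
```

Run:
```python
from meas import *
a=snap('top');b=snap('scene')
def tri(ua,ub):
    (e1,d1),(e2,d2)=ray(a,*ua),ray(b,*ub)
    d1/=np.linalg.norm(d1);d2/=np.linalg.norm(d2)
    t=np.linalg.lstsq(np.c_[d1,-d2],e2-e1,rcond=None)[0]
    p,q=e1+t[0]*d1,e2+t[1]*d2
    return (p+q)/2,np.linalg.norm(p-q)
# ring centre in both
print('knobtop',tri((180+288/5,200+262/5),(180+307/5,165+93/5)))
print(onplane(b,180+307/5,165+93/5,.166))
I=b['image'].astype(int)
g=(I[:,:,1]>I[:,:,0]+30)&(I[:,:,1]>I[:,:,2]+30)&box(I,205,228,183,205)
print(cen(g),onplane(b,*cen(g)[:2],.145))
J=a['image'].astype(int)
ga=(J[:,:,1]>J[:,:,0]+25)&(J[:,:,1]>J[:,:,2]+25)&box(J,210,245,260,290)
print(tri(cen(ga)[:2],cen(g)[:2]))
# predicted layout check
def mod(c,yaw):
    ax=np.array([np.cos(yaw),np.sin(yaw)]);ay=np.array([-ax[1],ax[0]])
    return lambda x,y,z:np.r_[c+ax*x+ay*y,z]
A=cv2.resize(a['image'][200:315,180:300],None,fx=5,fy=5,interpolation=cv2.INTER_CUBIC)
B=cv2.resize(b['image'][165:275,180:310],None,fx=5,fy=5,interpolation=cv2.INTER_CUBIC)
m=mod(np.array([.5445,.1430]),np.radians(-31.5))
th=np.linspace(0,2*np.pi,60)
pts=[m(.036*np.cos(t),.036*np.sin(t),.166) for t in th]+[m(.101*np.cos(t),.101*np.sin(t),.115) for t in th]
tab=[m(-.056,y,z) for y in(-.014,.014) for z in(.13,.154)]+[m(0,0.0,.166)]
for s,im,o in((a,A,(180,200)),(b,B,(180,165))):
    for P,col in((pts,(255,0,0)),(tab,(255,0,255))):
        for p in P:
            u,v=proj(s,p);cv2.circle(im,(int((u-o[0]+.5)*5),int((v-o[1]+.5)*5)),2,col,-1)
cv2.imwrite('pics/ov.png',np.hstack([cv2.resize(A,(400,383)),cv2.resize(B,(400,383))])[:,:,::-1])
```

```text
knobtop (array([0.54543875, 0.1449641 , 0.16197735]), np.float64(0.0033955167039298943))
[0.5404251  0.14130042 0.166     ]
(217.64835164835165, 195.26373626373626, 91.0) [0.50060392 0.16750684 0.145     ]
(array([0.50473323, 0.17072455, 0.14141715]), np.float64(0.0030609359431662693))
```

View pics/ov.png

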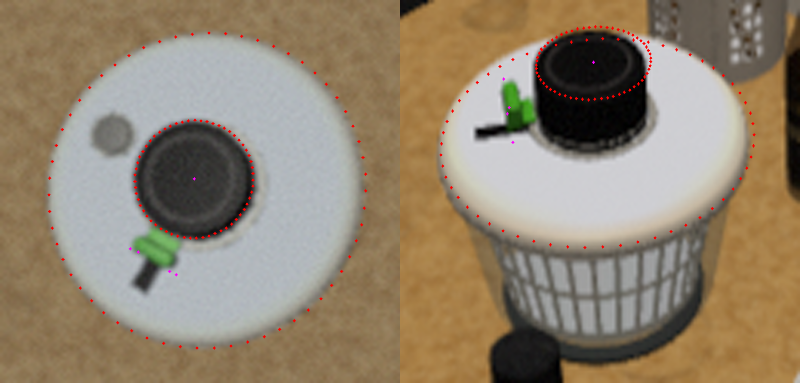

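```bash
python3 -m pendant '[{"linear":[0,0,-0.03],"spin":0,"fingers":0.6},{"linear":[-0.025,-0.02,0],"spin":0,"fingers":0.6},{"linear":[-0.035,-0.0265,0],"spin":0,"fingers":0.6},{"linear":[-0.035,-0.0265,0],"spin":0,"fingers":0.6},{"linear":[-0.035,-0.0265,0],"spin":0,"fingers":0.6},{"linear":[-0.035,-0.0265,0],"spin":0,"fingers":0.6},{"linear":[-0.035,-0.0265,0],"spin":0,"fingers":0.6},{"linear":[-0.035,-0.0265,0],"spin":0,"fingers":0.6},{"linear":[-0.035,-0.0265,0],"spin":0,"fingers":0.6},{"linear":[-0.035,-0.0265,0],"spin":0,"fingers":0.6},{"linear":[-0.035,-0.0265,0],"spin":0,"fingers":0.6},{"linear":[-0.035,-0.0265,0],"spin":0,"fingers":0.6}]'
python3 -c "
from h import *
s=get_state();print(s['joints'],s['tcp_pos'],s['orientation'],s['gripper_width'],s['ft_force'])"
```

```text
t: 1.85
tcp_pos: [0.4801, 0.2084, 0.2806]
orientation: [0.0, 0.179, 0.984, 0.0]
ft_force: [0.3, -0.6, 0.1]
gripper_width: 0.0512
[-0.77546626  0.1521588   0.32021318  1.80310622 -0.0516533   1.19366505
  0.77151557] [0.48013403 0.20843214 0.28056566] [2.11395255e-04 1.78819219e-01 9.83881867e-01 3.38778943e-04] 0.05117319799568053 [ 0.27141816 -0.55993101  0.13864369]
```

```bash
python3 -m pendant '[{"linear":[0,0,0],"spin":5,"fingers":0.6},{"linear":[0,0,0],"spin":10,"fingers":0.6},{"linear":[0,0,0],"spin":10,"fingers":0.6},{"linear":[0,0,0],"spin":10,"fingers":0.6},{"linear":[0,0,0],"spin":10,"fingers":0.6},{"linear":[0,0,0],"spin":10,"fingers":0.6},{"linear":[0,0,0],"spin":10,"fingers":0.6},{"linear":[0,0,0],"spin":10,"fingers":0.6},{"linear":[0,0,0],"spin":10,"fingers":0.6},{"linear":[0,0,0],"spin":10,"fingers":0.6},{"linear":[0,0,0],"spin":6,"fingers":0.6},{"linear":[-0.012,0.025,0],"spin":0,"fingers":0.6},{"linear":[-0.0115,0.026,0],"spin":0,"fingers":0.6},{"linear":[0,0,0],"spin":0,"fingers":0.6}]'
cat > st.py <<'E'
from h import *
def rel(s,c=(.5437,.1425),yaw=-31.5):
    d=np.array(s['tcp_pos'][:2])-c; t=np.radians(yaw); return d@[np.cos(t),np.sin(t)], d@[-np.sin(t),np.cos(t)]
def show():
    s=get_state();Y=rot(s['orientation']).apply([0,1,0])
    print('t',s['t'],'tcp',s['tcp_pos'].round(4),'j',s['joints'].round(2),'yaw',np.degrees(np.arctan2(Y[1],Y[0])).round(2),'w',round(s['gripper_width'],4),'F',s['ft_force'].round(1),'rel',np.round(rel(s),4),'Y',Y.round(4))
E
python3 - <<'E'
from st import *
show()
a=snap('top');b=snap('scene')
A=cv2.resize(a['image'][180:330,160:310],(400,400),interpolation=cv2.INTER_CUBIC)
B=cv2.resize(b['image'][110:260,170:320],(400,400),interpolation=cv2.INTER_CUBIC)
cv2.imwrite('pics/c1.png',np.hstack([A,B])[:,:,::-1])
E
```

```text
t: 3.6
tcp_pos: [0.5116, 0.1604, 0.2806]
orientation: [0.001, 0.874, 0.486, 0.0]
ft_force: [0.5, 0.5, 0.9]
gripper_width: 0.0512
t 3.6 tcp [0.5116 0.1604 0.2806] j [-0.85  0.19  0.53  1.78 -0.1   1.2  -0.84] yaw -31.87 w 0.0512 F [0.5 0.5 0.9] rel [-0.0367 -0.0015] Y [ 0.8492 -0.528   0.0011]
```

View pics/c1.png

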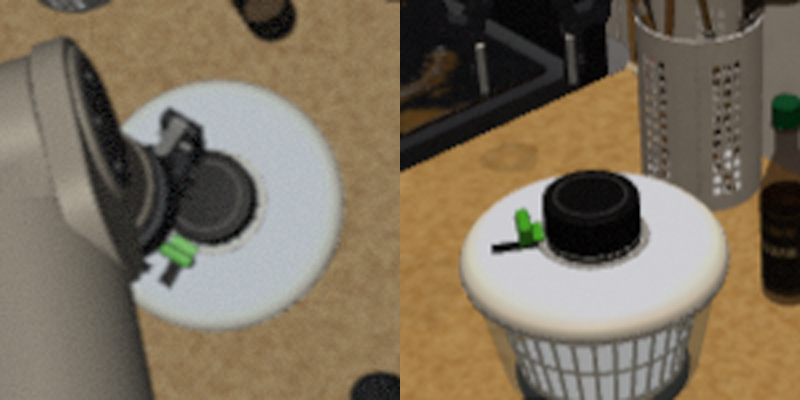

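Run:
```python
from st import *
a=snap('top');b=snap('scene','s2.png')
s=get_state()
for z in (.261,.2806,.166): 
  p=[*s['tcp_pos'][:2],z];print(proj(a,p),proj(b,p))
R_=rot(s['orientation'])
im=b['image'].copy();ia=a['image'].copy()
for y in(-.0256,.0256):
  for z in (.0,.019):
    p=s['tcp_pos']+R_.apply([0,y,z])
    for q,i in((b,im),(a,ia)): 
        u,v=proj(q,p);cv2.circle(i,(int(u),int(v)),1,(255,0,0),-1)
cv2.imwrite('pics/c2.png',np.hstack([cv2.resize(ia[180:330,160:310],(400,400)),cv2.resize(im[60:260,130:330],(400,400))])[:,:,::-1])
```

```text
(np.float64(217.92807856018396), np.float64(265.8841833904837)) (np.float64(217.1501923529794), np.float64(141.8609888924858))
(np.float64(215.74798559235444), np.float64(264.8130136570841)) (np.float64(216.16439593234682), np.float64(132.3203931635058))
(np.float64(227.3700782650198), np.float64(270.5234278886932)) (np.float64(221.6157835886401), np.float64(185.07924347184013))
```

View pics/c2.png

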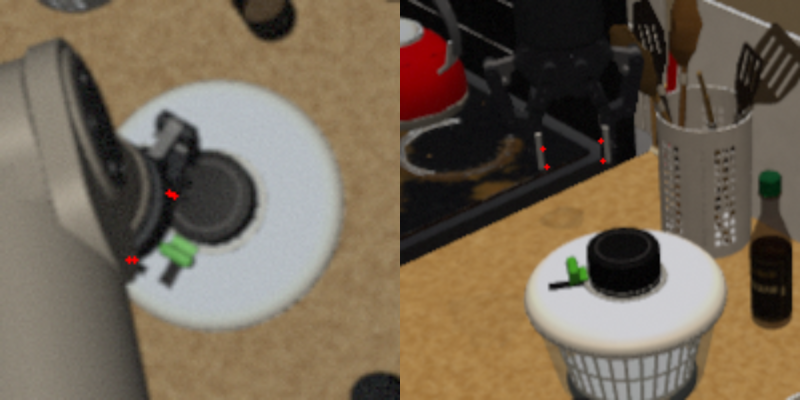

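View pics/s2.png

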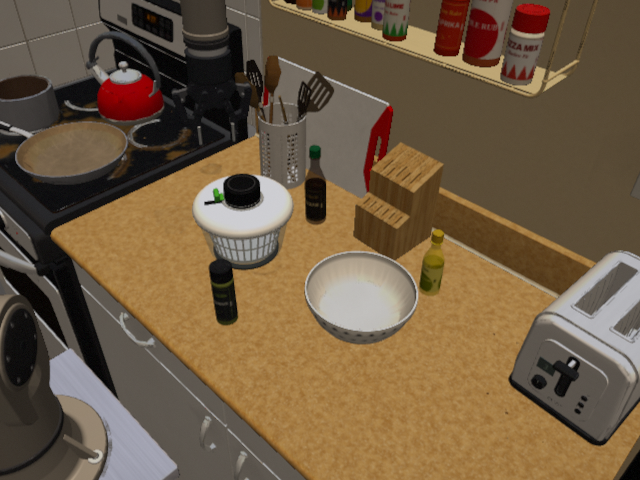

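```bash
python3 -m pendant '[{"linear":[0.0015,0,0.02],"spin":0,"fingers":0.6},{"linear":[0,0,0.03],"spin":0,"fingers":0.6},{"linear":[0,-0.001,0.025],"spin":0,"fingers":0.6},{"linear":[0,0,0.005],"spin":0,"fingers":0.6},{"linear":[0,0,0],"spin":0,"fingers":0.6}]'
cat > look.py <<'E'
from st import *
import sys
show()
a=snap('top');b=snap('scene')
A=cv2.resize(a['image'][200:320,180:300],(390,390),interpolation=cv2.INTER_CUBIC)
B=cv2.resize(b['image'][140:220,190:270],(390,390),interpolation=cv2.INTER_CUBIC)
cv2.imwrite('pics/'+sys.argv[1],np.hstack([A,B])[:,:,::-1])
E
python3 look.py c3.png
```

```text
t: 4.42
tcp_pos: [0.5106, 0.1654, 0.2007]
orientation: [-0.0, 0.873, 0.488, 0.0]
ft_force: [-0.5, -1.0, -0.5]
gripper_width: 0.0512
t 4.425 tcp [0.5106 0.1654 0.2007] j [-0.83  0.27  0.52  1.88 -0.15  1.03 -0.8 ] yaw -31.55 w 0.0512 F [-0.5 -1.  -0.5] rel [-0.0402  0.0022] Y [ 8.522e-01 -5.233e-01  1.000e-04]
```

View pics/c3.png

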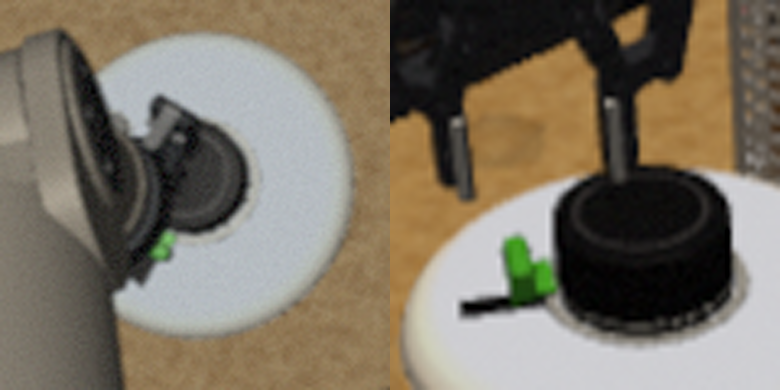

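```bash
python3 -m pendant '[{"linear":[-0.002,0.0025,0.005],"spin":0,"fingers":0.6},{"linear":[0,0,0.005],"spin":0,"fingers":0.6},{"linear":[0,0,0.004],"spin":0,"fingers":0.6},{"linear":[0,0,0],"spin":0,"fingers":0.6}]'; python3 -c "
from st import *
show()"
python3 -m pendant '[{"linear":[0,0,0.004],"spin":0,"fingers":0.6},{"linear":[0,0,0.002],"spin":0,"fingers":0.6},{"linear":[0,0,0],"spin":0,"fingers":0.6}]'; python3 look.py c4.png
```

```text
t: 5.03
tcp_pos: [0.5113, 0.1616, 0.1858]
orientation: [-0.0, 0.873, 0.488, -0.0]
ft_force: [-0.5, 0.0, 0.4]
gripper_width: 0.0515
t 5.025 tcp [0.5113 0.1616 0.1858] j [-0.81  0.29  0.51  1.89 -0.17  1.   -0.78] yaw -31.61 w 0.0515 F [-0.5  0.   0.4] rel [-0.0376 -0.0006] Y [ 8.516e-01 -5.241e-01 -5.000e-04]
t: 5.4
tcp_pos: [0.5119, 0.1618, 0.1806]
orientation: [-0.0, 0.873, 0.488, 0.0]
ft_force: [-1.3, 0.7, 3.7]
gripper_width: 0.0511
t 5.4 tcp [0.5119 0.1618 0.1806] j [-0.81  0.29  0.51  1.9  -0.17  0.99 -0.78] yaw -31.61 w 0.0511 F [-1.3  0.7  3.7] rel [-0.0372 -0.0002] Y [ 8.516e-01 -5.241e-01  2.000e-04]
```

View pics/c4.png

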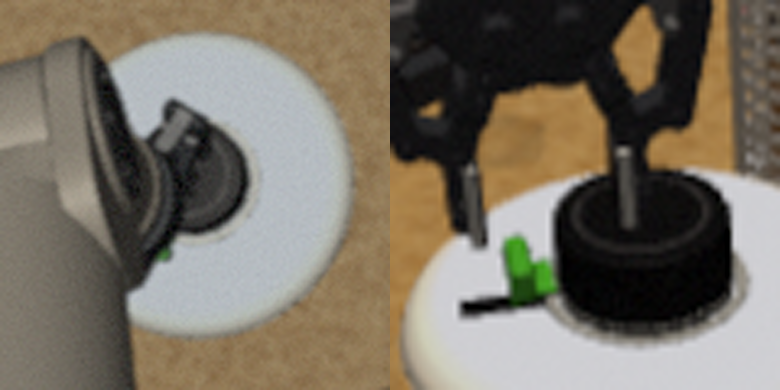

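```bash
python3 -m pendant '[{"linear":[0,0,0.005],"spin":0,"fingers":0.6},{"linear":[0,0,0.005],"spin":0,"fingers":0.6},{"linear":[0,0,0.005],"spin":0,"fingers":0.6},{"linear":[0,0,0],"spin":0,"fingers":0.6}]'; python3 -c "
from st import *
show()"
python3 -m pendant '[{"linear":[0,0,0.004],"spin":0,"fingers":0.6},{"linear":[0,0,0.004],"spin":0,"fingers":0.6},{"linear":[0,0,0],"spin":0,"fingers":0.6}]'; python3 look.py c5.png
```

```text
t: 6.0
tcp_pos: [0.512, 0.1618, 0.1652]
orientation: [0.0, 0.873, 0.488, 0.0]
ft_force: [-0.5, -0.7, 5.4]
gripper_width: 0.0513
t 6.0 tcp [0.512  0.1618 0.1652] j [-0.8   0.31  0.51  1.91 -0.18  0.96 -0.76] yaw -31.61 w 0.0513 F [-0.5 -0.7  5.4] rel [-0.0371 -0.0001] Y [ 8.516e-01 -5.241e-01  5.000e-04]
t: 6.38
tcp_pos: [0.512, 0.1619, 0.1575]
orientation: [0.0, 0.873, 0.488, 0.0]
ft_force: [-1.2, 0.3, 7.6]
gripper_width: 0.0512
t 6.375 tcp [0.512  0.1619 0.1575] j [-0.8   0.32  0.5   1.92 -0.19  0.94 -0.76] yaw -31.61 w 0.0512 F [-1.2  0.3  7.6] rel [-0.0371 -0.0001] Y [ 8.517e-01 -5.241e-01  4.000e-04]
```

View pics/c5.png

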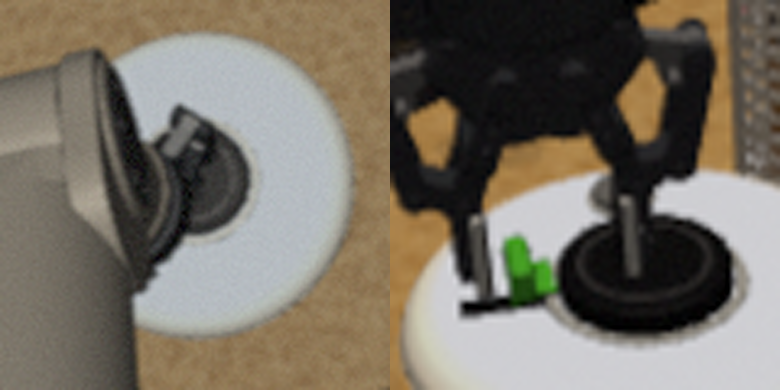

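```bash
python3 -m pendant '[{"linear":[0,0,0.003],"spin":0,"fingers":0.6},{"linear":[0,0,0.002],"spin":0,"fingers":0.6},{"linear":[0,0,0],"spin":0,"fingers":0.6}]'
python3 -m pendant '[{"linear":[0,0,0.001],"spin":0,"fingers":0.6},{"linear":[0,0,0],"spin":0,"fingers":0.6}]'
python3 -m pendant '[{"linear":[0,0,0.001],"spin":0,"fingers":0.6},{"linear":[0,0,0],"spin":0,"fingers":0.6}]'; python3 look.py c6.png
```

```text
t: 6.85
tcp_pos: [0.512, 0.1618, 0.1526]
orientation: [-0.0, 0.873, 0.488, 0.0]
ft_force: [-1.1, -0.3, 7.1]
gripper_width: 0.0512
t: 7.1
tcp_pos: [0.512, 0.1618, 0.1517]
orientation: [-0.0, 0.873, 0.488, 0.0]
ft_force: [-2.3, -0.0, 7.6]
gripper_width: 0.0513
t: 7.35
tcp_pos: [0.512, 0.1618, 0.1507]
orientation: [-0.0, 0.873, 0.488, 0.0]
ft_force: [-1.2, -0.6, 7.8]
gripper_width: 0.0511
t 7.35 tcp [0.512  0.1618 0.1507] j [-0.8   0.33  0.5   1.93 -0.2   0.93 -0.75] yaw -31.61 w 0.0511 F [-1.2 -0.6  7.8] rel [-0.0371 -0.0001] Y [ 8.516e-01 -5.241e-01  3.000e-04]
```

View pics/c6.png

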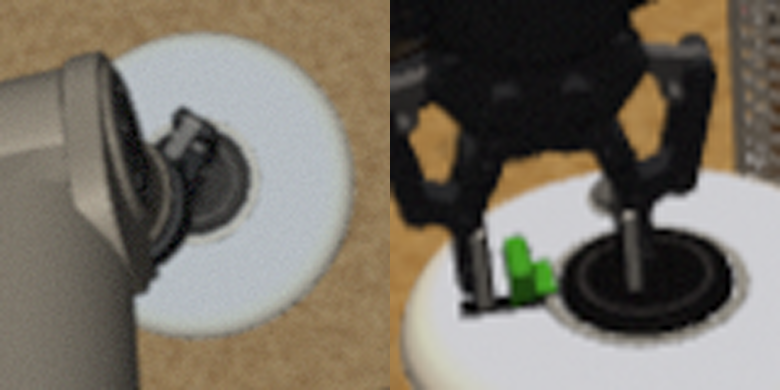

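Nearly down: no firm stop felt yet. Continue in 1 mm steps.

```bash
python3 -m pendant '[{"linear":[0,0,0.001],"spin":0,"fingers":0.6},{"linear":[0,0,0],"spin":0,"fingers":0.6}]'
python3 -m pendant '[{"linear":[0,0,0.0007],"spin":0,"fingers":0.6},{"linear":[0,0,0],"spin":0,"fingers":0.6},{"linear":[0,0,0],"spin":0,"fingers":0.6}]'
```

```text
t: 7.7
tcp_pos: [0.512, 0.1618, 0.1498]
orientation: [-0.0, 0.873, 0.488, 0.0]
ft_force: [-1.0, -0.6, 8.1]
gripper_width: 0.051
t: 8.07
tcp_pos: [0.512, 0.1618, 0.1492]
orientation: [-0.0, 0.873, 0.488, 0.0]
ft_force: [-1.8, 0.3, 7.6]
gripper_width: 0.0513
```

```bash
python3 -m pendant '[{"linear":[0,0,0.0007],"spin":0,"fingers":0.6},{"linear":[0,0,0],"spin":0,"fingers":0.6},{"linear":[0,0,0],"spin":0,"fingers":0.6}]'
python3 -m pendant '[{"linear":[0,0,0.0007],"spin":0,"fingers":0.6},{"linear":[0,0,0],"spin":0,"fingers":0.6},{"linear":[0,0,0],"spin":0,"fingers":0.6}]'
```

```text
t: 8.45
tcp_pos: [0.512, 0.1618, 0.1485]
orientation: [-0.0, 0.873, 0.488, 0.0]
ft_force: [-2.4, -0.7, 7.4]
gripper_width: 0.0511
t: 8.82
tcp_pos: [0.512, 0.1618, 0.1478]
orientation: [-0.0, 0.873, 0.488, 0.0]
ft_force: [-1.7, -0.3, 8.0]
gripper_width: 0.0513
```

```bash
python3 -m pendant '[{"linear":[0,0,0.0008],"spin":0,"fingers":0.6},{"linear":[0,0,0],"spin":0,"fingers":0.6},{"linear":[0,0,0],"spin":0,"fingers":0.6}]'
python3 look.py c7.png
```

```text
t: 9.2
tcp_pos: [0.5121, 0.1619, 0.1477]
orientation: [-0.0, 0.873, 0.488, 0.001]
ft_force: [-3.6, -0.5, 13.5]
gripper_width: 0.0517
t 9.2 tcp [0.5121 0.1619 0.1477] j [-0.8   0.34  0.5   1.93 -0.2   0.92 -0.75] yaw -31.62 w 0.0517 F [-3.6 -0.5 13.5] rel [-0.0371  0.    ] Y [ 0.8515 -0.5243  0.    ]
```

View pics/c7.png

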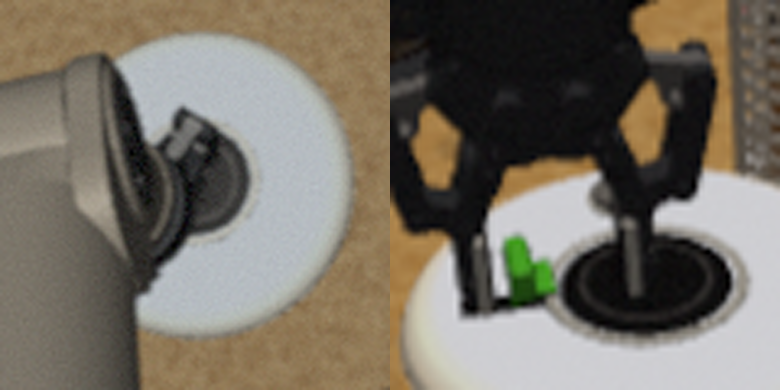

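```bash
python3 -m pendant '[{"linear":[0,0,-0.0007],"spin":0,"fingers":0.6},{"linear":[0,0.003,0],"spin":0,"fingers":0.6},{"linear":[0,0.003,0],"spin":0,"fingers":0.6},{"linear":[0,0,0],"spin":0,"fingers":0.6}]'
python3 -m pendant '[{"linear":[0,0.003,0],"spin":0,"fingers":0.6},{"linear":[0,0.003,0],"spin":0,"fingers":0.6},{"linear":[0,0,0],"spin":0,"fingers":0.6}]'
python3 look.py c8.png
```

```text
t: 9.8
tcp_pos: [0.5141, 0.1607, 0.1484]
orientation: [-0.003, 0.873, 0.488, -0.002]
ft_force: [-11.8, 3.1, 20.7]
gripper_width: 0.0511
t: 10.18
tcp_pos: [0.5201, 0.1579, 0.1487]
orientation: [-0.003, 0.873, 0.488, -0.001]
ft_force: [-10.6, 3.3, 20.2]
gripper_width: 0.0513
t 10.175 tcp [0.5201 0.1579 0.1487] j [-0.78  0.35  0.5   1.91 -0.21  0.93 -0.73] yaw -31.55 w 0.0513 F [-10.6   3.3  20.2] rel [-0.0282  0.0008] Y [ 0.8522 -0.5232 -0.006 ]
```

View pics/c8.png

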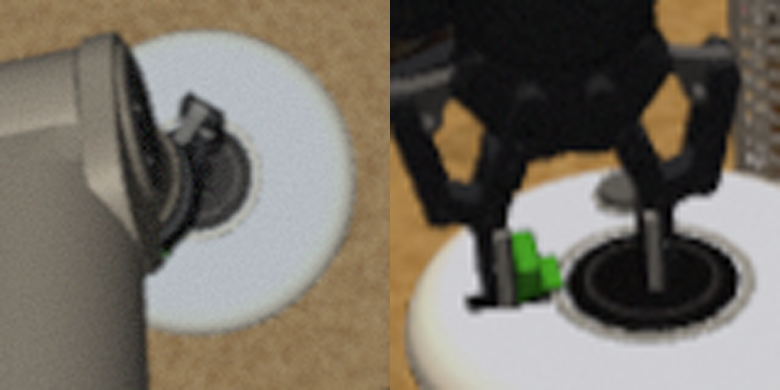

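```bash
python3 -m pendant '[{"linear":[0,0,-0.001],"spin":0,"fingers":0.6},{"linear":[0,0,-0.001],"spin":0,"fingers":0.6},{"linear":[0,0,0],"spin":0,"fingers":0.6}]'
python3 look.py c9.png
```

```text
t: 10.65
tcp_pos: [0.5202, 0.1578, 0.1492]
orientation: [-0.002, 0.873, 0.488, -0.001]
ft_force: [-5.0, 3.6, 8.3]
gripper_width: 0.051
t 10.65 tcp [0.5202 0.1578 0.1492] j [-0.78  0.35  0.5   1.91 -0.21  0.93 -0.73] yaw -31.52 w 0.051 F [-5.   3.6  8.3] rel [-0.028   0.0008] Y [ 0.8525 -0.5227 -0.0045]
```

View pics/c9.png

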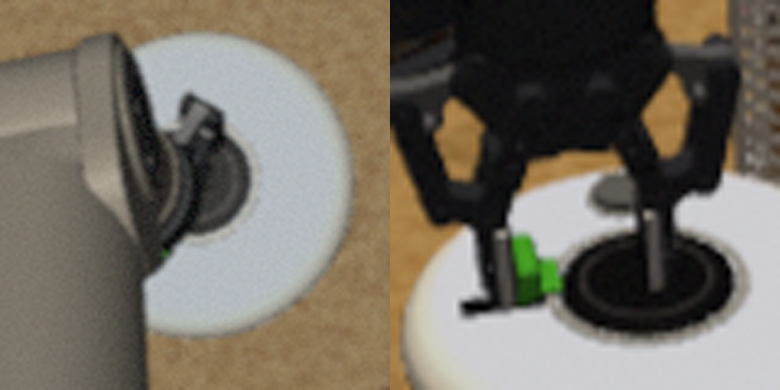

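```bash
python3 -m pendant '[{"linear":[0,0.002,0],"spin":0,"fingers":0.6},{"linear":[0,0.002,0],"spin":0,"fingers":0.6},{"linear":[0,0,0],"spin":0,"fingers":0.6}]'
python3 look.py c10.png
```

```text
t: 11.12
tcp_pos: [0.5239, 0.1555, 0.1492]
orientation: [-0.002, 0.873, 0.488, -0.001]
ft_force: [-4.4, 3.9, 8.1]
gripper_width: 0.0509
t 11.125 tcp [0.5239 0.1555 0.1492] j [-0.77  0.35  0.5   1.9  -0.21  0.94 -0.72] yaw -31.53 w 0.0509 F [-4.4  3.9  8.1] rel [-0.0237  0.0008] Y [ 0.8523 -0.523  -0.0041]
```

View pics/c10.png

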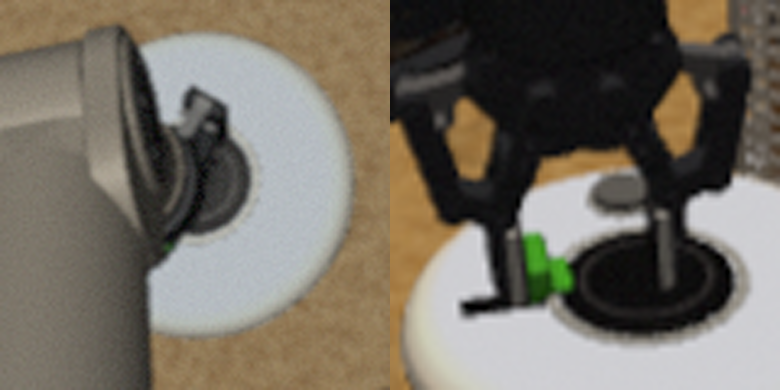

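```bash
python3 -m pendant '[{"linear":[0,0.002,0],"spin":0,"fingers":0.6},{"linear":[0,0.0025,0],"spin":0,"fingers":0.6},{"linear":[0,0,0],"spin":0,"fingers":0.6}]'
python3 -m pendant '[{"linear":[0,0.001,0],"spin":0,"fingers":0.6},{"linear":[0,0,0],"spin":0,"fingers":0.6}]'
python3 -m pendant '[{"linear":[0,0.001,0],"spin":0,"fingers":0.6},{"linear":[0,0,0],"spin":0,"fingers":0.6}]'
python3 look.py c11.png
```

```text
t: 11.6
tcp_pos: [0.5278, 0.1531, 0.1492]
orientation: [-0.002, 0.873, 0.488, -0.001]
ft_force: [-4.7, 3.4, 7.8]
gripper_width: 0.0511
t: 11.85
tcp_pos: [0.5285, 0.1527, 0.1492]
orientation: [-0.002, 0.873, 0.488, -0.001]
ft_force: [-3.8, 3.5, 8.4]
gripper_width: 0.0515
t: 12.1
tcp_pos: [0.5293, 0.1522, 0.1492]
orientation: [-0.002, 0.873, 0.488, -0.001]
ft_force: [-4.2, 4.0, 9.2]
gripper_width: 0.0512
t 12.1 tcp [0.5293 0.1522 0.1492] j [-0.76  0.36  0.5   1.89 -0.22  0.94 -0.71] yaw -31.53 w 0.0512 F [-4.2  4.   9.2] rel [-0.0173  0.0008] Y [ 0.8524 -0.5229 -0.0043]
```

View pics/c11.png

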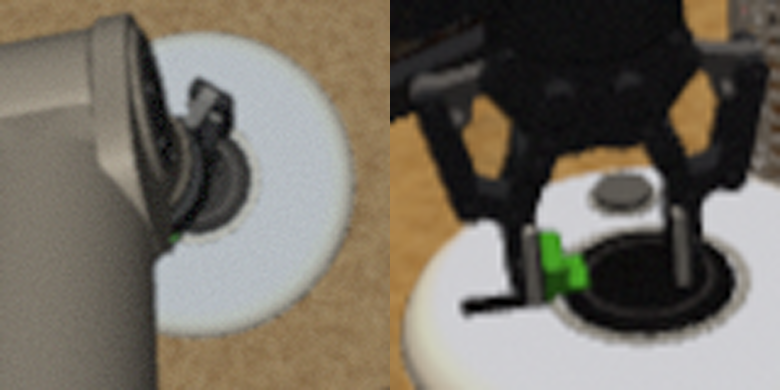

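```bash
python3 -m pendant '[{"linear":[0,0.001,0],"spin":0,"fingers":0.6},{"linear":[0,0,0],"spin":0,"fingers":0.6}]'
python3 -m pendant '[{"linear":[0,0.001,0],"spin":0,"fingers":0.6},{"linear":[0,0,0],"spin":0,"fingers":0.6}]'
python3 look.py c12.png
```

```text
t: 12.45
tcp_pos: [0.5301, 0.1517, 0.1492]
orientation: [-0.002, 0.873, 0.488, -0.001]
ft_force: [-5.6, 2.7, 8.9]
gripper_width: 0.0512
t: 12.7
tcp_pos: [0.5308, 0.1513, 0.1492]
orientation: [-0.002, 0.873, 0.488, -0.001]
ft_force: [-5.6, 4.0, 8.8]
gripper_width: 0.0511
t 12.7 tcp [0.5308 0.1513 0.1492] j [-0.76  0.36  0.5   1.89 -0.22  0.94 -0.71] yaw -31.52 w 0.0511 F [-5.6  4.   8.8] rel [-0.0156  0.0008] Y [ 0.8525 -0.5228 -0.0048]
```

View pics/c12.png

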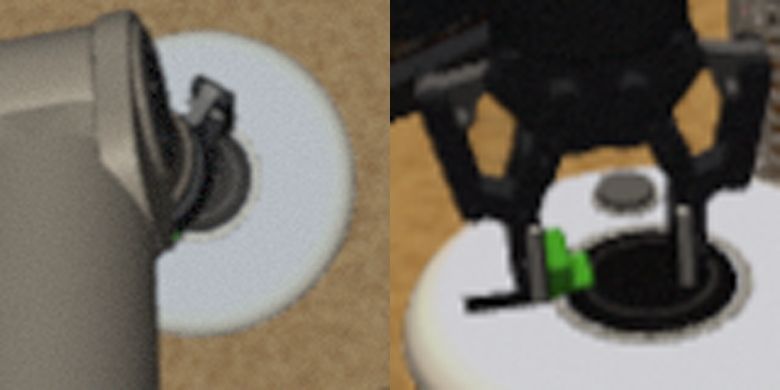

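```bash
python3 -m pendant '[{"linear":[0,-0.001,0],"spin":0,"fingers":0.6},{"linear":[0,-0.001,0],"spin":0,"fingers":0.6},{"linear":[0,-0.001,0],"spin":0,"fingers":0.6},{"linear":[0,0,0],"spin":0,"fingers":0.6}]'
python3 look.py c13.png
```

```text
t: 13.3
tcp_pos: [0.5292, 0.1522, 0.1493]
orientation: [-0.001, 0.873, 0.488, -0.0]
ft_force: [-3.3, 4.0, 7.9]
gripper_width: 0.051
t 13.3 tcp [0.5292 0.1522 0.1493] j [-0.76  0.36  0.5   1.9  -0.21  0.94 -0.71] yaw -31.53 w 0.051 F [-3.3  4.   7.9] rel [-0.0174  0.0007] Y [ 0.8523 -0.523  -0.0024]
```

View pics/c13.png

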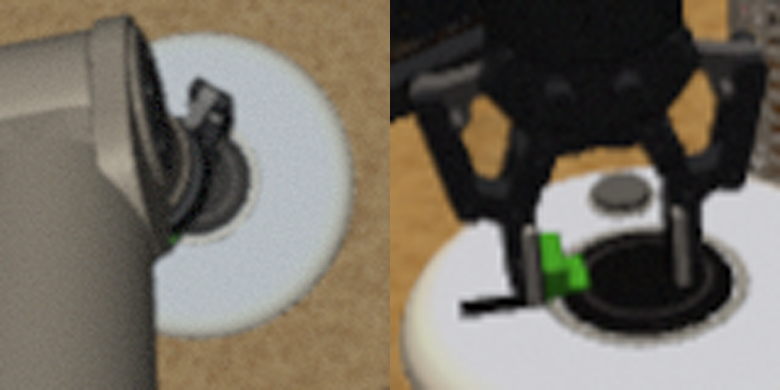

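```bash
python3 -m pendant '[{"linear":[0,-0.002,0],"spin":0,"fingers":0.6},{"linear":[0,-0.002,0],"spin":0,"fingers":0.6},{"linear":[0,0,0],"spin":0,"fingers":0.6}]'
python3 look.py c14.png
```

```text
t: 13.78
tcp_pos: [0.5289, 0.1524, 0.1504]
orientation: [0.001, 0.873, 0.488, 0.003]
ft_force: [0.4, -0.6, 7.9]
gripper_width: 0.0513
t 13.775 tcp [0.5289 0.1524 0.1504] j [-0.77  0.36  0.5   1.9  -0.21  0.93 -0.72] yaw -31.62 w 0.0513 F [ 0.4 -0.6  7.9] rel [-0.0178  0.0008] Y [ 0.8516 -0.5242  0.0043]
```

View pics/c14.png

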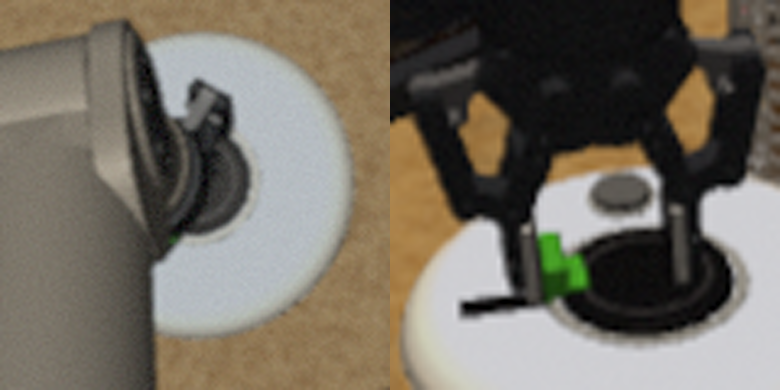

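```bash
python3 -m pendant '[{"linear":[0,0,0],"spin":0,"fingers":0.6},{"linear":[0,0,0],"spin":0,"fingers":0.6}]'; python3 -m pendant '[{"linear":[0,-0.002,0],"spin":0,"fingers":0.6},{"linear":[0,0,0],"spin":0,"fingers":0.6}]'
python3 look.py c15.png
```

```text
t: 14.12
tcp_pos: [0.5289, 0.1524, 0.1504]
orientation: [0.001, 0.873, 0.488, 0.003]
ft_force: [1.4, -1.1, 8.1]
gripper_width: 0.0515
t: 14.38
tcp_pos: [0.5284, 0.1527, 0.1508]
orientation: [0.002, 0.873, 0.487, 0.004]
ft_force: [2.7, -2.1, 8.0]
gripper_width: 0.0508
t 14.375 tcp [0.5284 0.1527 0.1508] j [-0.77  0.35  0.5   1.9  -0.21  0.93 -0.72] yaw -31.65 w 0.0508 F [ 2.7 -2.1  8. ] rel [-0.0184  0.0008] Y [ 0.8512 -0.5248  0.0069]
```

View pics/c15.png

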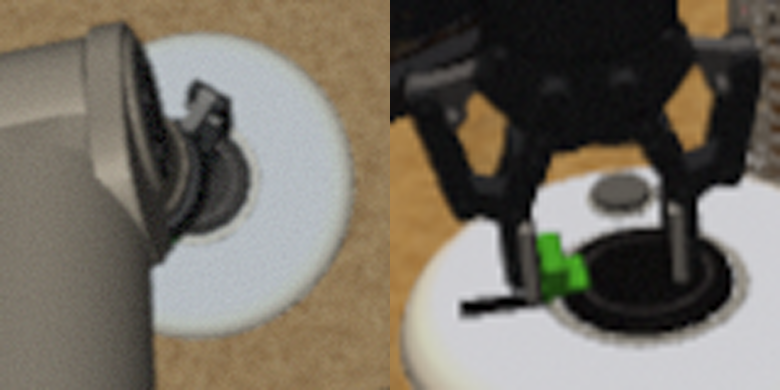

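```bash
python3 -m pendant '[{"linear":[0,0,-0.002],"spin":0,"fingers":0.6},{"linear":[0,0,-0.002],"spin":0,"fingers":0.6},{"linear":[0,0,-0.002],"spin":0,"fingers":0.6},{"linear":[0,0,-0.002],"spin":0,"fingers":0.6},{"linear":[0,0,0],"spin":0,"fingers":0.6}]'
python3 look.py c16.png
```

```text
t: 15.1
tcp_pos: [0.5243, 0.1536, 0.1567]
orientation: [-0.0, 0.873, 0.488, -0.001]
ft_force: [-0.0, -0.1, 0.4]
gripper_width: 0.051
t 15.1 tcp [0.5243 0.1536 0.1567] j [-0.77  0.34  0.5   1.9  -0.2   0.95 -0.73] yaw -31.59 w 0.051 F [-0.  -0.1  0.4] rel [-0.0224 -0.0006] Y [ 8.518e-01 -5.239e-01 -8.000e-04]
```

View pics/c16.png

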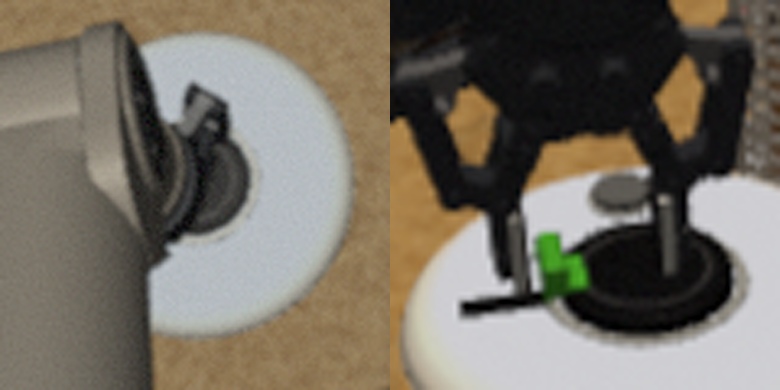

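```bash
python3 -m pendant '[{"linear":[0,0,-0.01],"spin":0,"fingers":0.6},{"linear":[0,0,-0.025],"spin":0,"fingers":0.6},{"linear":[0,0,-0.035],"spin":0,"fingers":0.6},{"linear":[0,0,-0.035],"spin":0,"fingers":0.6},{"linear":[0,0,-0.02],"spin":0,"fingers":0.6},{"linear":[0,-0.025,0],"spin":0,"fingers":0.6},{"linear":[0,-0.04,0],"spin":0,"fingers":0.6},{"linear":[0,-0.04,0],"spin":0,"fingers":0.6},{"linear":[0,-0.02,0],"spin":0,"fingers":0.6},{"linear":[0,0,0],"spin":0,"fingers":0.6}]'
cat > fin.py <<'E'
from st import *
show()
a=snap('top','topf.png');b=snap('scene')
A=cv2.resize(a['image'][200:315,180:300],(400,383),interpolation=cv2.INTER_CUBIC)
B=cv2.resize(b['image'][165:275,180:310],(400,383),interpolation=cv2.INTER_CUBIC)
cv2.imwrite('pics/c17.png',np.hstack([A,B])[:,:,::-1])
E
python3 fin.py
```

```text
t: 16.45
tcp_pos: [0.4176, 0.22, 0.2828]
orientation: [-0.0, 0.872, 0.489, 0.001]
ft_force: [0.2, -0.9, 0.2]
gripper_width: 0.0511
t 16.45 tcp [0.4176 0.22   0.2828] j [-1.01  0.05  0.45  1.91 -0.02  1.19 -1.1 ] yaw -31.43 w 0.0511 F [ 0.2 -0.9  0.2] rel [-0.148   0.0002] Y [ 8.533e-01 -5.215e-01 -3.000e-04]
```

View pics/c17.png

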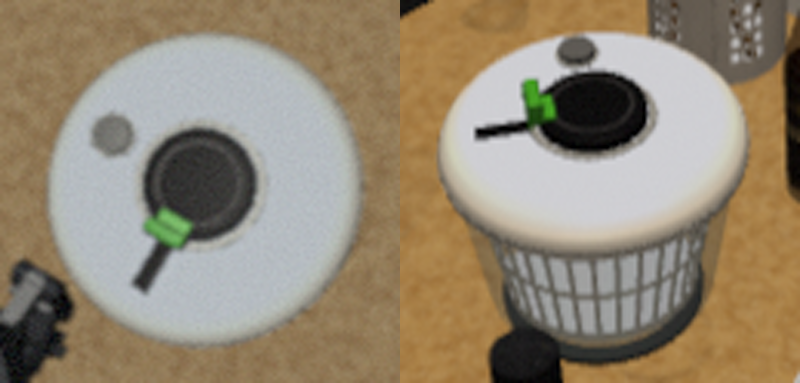

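View pics/topf.png

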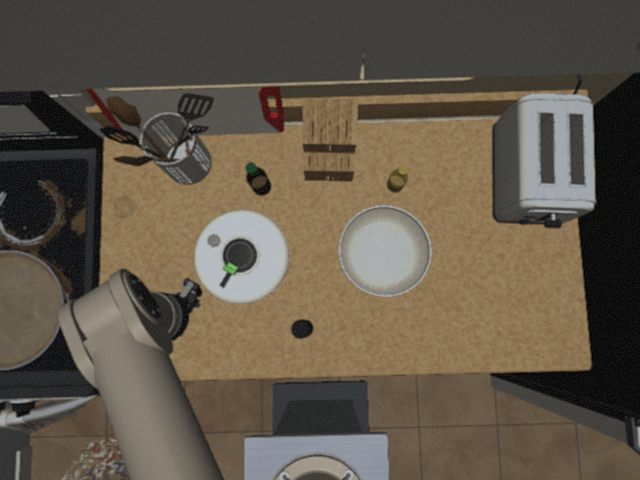

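Run:
```python
from meas import *
for n,z,bx in(('top',.15,(210,250,255,290)),('scene',.145,(200,240,180,210))):
    P=[]
    for im,s in((cv2.imread('pics/%s0.png'%n)[:,:,::-1].astype(int),snapshot(n)),(None,snapshot(n))):
        I=s['image'].astype(int) if im is None else im
        g=(I[:,:,1]>I[:,:,0]+30)&(I[:,:,1]>I[:,:,2]+30)&box(I,*bx)
        c=cen(g);P.append(onplane(s,*c[:2],z));
        if n=='top':
            h=cv2.cvtColor(I.astype(np.uint8),cv2.COLOR_RGB2HSV)
            w=(h[:,:,1]<60)&(h[:,:,2]>120)&box(I,185,300,200,315)
            k,_=cv2.findContours(w.astype(np.uint8),cv2.RETR_EXTERNAL,cv2.CHAIN_APPROX_NONE)
            print('lid',onplane(s,*cv2.fitEllipse(max(k,key=cv2.contourArea))[0],.115))
    d=P[1]-P[0];t=np.radians(-31.5);print(n,P,d,d[:2]@[np.cos(t),np.sin(t)],d[:2]@[-np.sin(t),np.cos(t)])
```

```text
lid [0.54371437 0.14442518 0.115     ]
lid [0.54360791 0.14445257 0.115     ]
top [array([0.50506755, 0.16828324, 0.15      ]), array([0.5166418 , 0.16109281, 0.15      ])] [ 0.01157425 -0.00719042  0.        ] 0.013625658922772226 -8.33141830162873e-05
scene [array([0.50074827, 0.16766498, 0.145     ]), array([0.51245714, 0.16076815, 0.145     ])] [ 0.01170887 -0.00689683  0.        ] 0.013587036741360432 0.00023735327323285506
```

```bash
python3 -c "
from cell import *
print(finish_job())"
```

```text
the job is handed in; nothing more can be done
None
```

The salad spinner's knob is down and held by the lock slide alone, and the hand is clear. The job was handed in at about 16.6 s.

**What I did:** One fingertip pressed the knob to its firm stop, where the force rose to 13.5 N. With that finger still pressing, I shifted the hand toward the knob so the other finger pushed the green tab home. I then released upward and took the hand away.

**Final checks:**
- **Lock:** The tab moved 13.6 mm along the slide direction in both camera views. That fits the 14 mm full stroke, given that the slide may have started slightly in. At the end it stopped moving relative to the lid when pushed, so it was against its stop.
- **Knob:** It stayed low after I let go, with about 0.4 N on the hand, which is noise level.
- **Spinner:** The lid centre is within 0.1 mm of where it started. The bowl, bottles and jar look untouched in the pictures.

**What went less smoothly:**
- **Tilting:** The spinner shifted or tilted by a few millimetres early in the push (about 20 N down, 12 N sideways), and slightly again at the end stop. It settled back both times.
- **Finger sticking:** The fingertip stuck on the knob when I tried to back off before lifting. It came free as I raised the hand.
- **Camera agreement:** The two cameras disagreed by about 3 mm in absolute position.

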